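# Press the lid home on a jar of dried fruit

### The job

Stand the squat jar whose lid is still sitting high upright in the round nest of the lid press's loading slide, and push the slide fully home so that the jar is under the press. Then press the plunger knob down, through the light first stop where its foot meets the lid and on to the stiff second stop, so that the lid is pushed fully home; press gently, with no more than about 25 N, and do not ram it. Let the plunger rise again, leaving the jar in the press, and leave the other jars and the tin alone.

Things in the scene. Friction and masses are not known exactly. Their poses are not given: they have to be found in the camera images.
- jar_mid (a point): Centre of the squat clear jar to be closed, on its axis 30 mm above its underside. Round, loose, about 0.25 kg (varies). The glass is 56 mm in diameter up to 44 mm high, then narrows to a neck. The steel lid on the neck is 48 mm in diameter and 11 mm tall; its top stands 66 mm above the jar's underside while the lid is high and 60 mm when it is home. Grip the glass, not the lid. z up. Its starting place differs: it changes places with the taller jar and the tin.
- lid (a joint): How far the lid has been pushed down on the jar: 0 high, 0.006 m fully home. It is a tight fit: it moves only under about 12 N and stays where it is left.
- lid_top (a point): Centre of the top face of that lid.
- nest (a point): Centre of the floor of the round nest in the loading slide (moves with the slide). The nest is 61 mm wide, 8 mm deep, chamfered 3 mm at its mouth; its floor is 26 mm above the table. Its y axis points the way the slide runs out, its x axis across the slide.
- push_plate (a point): Middle of the top edge of the steel plate that stands up at the outer end of the loading slide, to push it by. 50 mm wide across the slide, 12 mm thick along it, top 78 mm above the table, free from 30 mm upwards. It is 100 mm from the nest centre, on the outward side; same axes as the nest.
- carriage (a joint): How far the loading slide is pulled out: 0 fully home against its stop (nest exactly under the plunger), up to 0.135 m out. Pushing it home is along the nest's -y; it drags with about 2.5 N.
- press: The fixed lid press. Origin on the table under the plunger's axis; z up, y points the way the slide runs out. Base 96 mm wide, from 90 mm behind the axis to 200 mm on the outward side. A column stands 55 to 85 mm behind the axis (-y); its arm, 50 mm wide, reaches over the axis to 33 mm on the outward side, from 146 to 182 mm high.
- knob_top (a point): Centre of the flat top of the black mushroom knob on the plunger, 54 mm in diameter, top about 253 mm above the table when up. Press straight down here.
- knob: The knob itself (origin not at the knob but on the plunger's axis at table level when it is up). It sits on the plunger rod through a stiff spring that gives only above about 7 N, 3.5 N more for each mm, and bottoms after 4 mm at about 21 N (the second stop); beyond that it is rigid.
- plunger (a joint): How far the plunger rod is down: 0 up, 0.034 m at most. A light return spring pushes it up with 2.5 N at the top and 0.08 N more for each mm. The foot on its lower end is screwed up or down differently each time and meets the lid (first stop) after 8 to 26 mm; the lid then has to go 6 mm further. About 16 to 17 N on the knob moves the lid; at 19 to 22 N on the knob it is home.
- jar_tall: Bystander: taller closed jar, 66 mm diameter, 125 mm tall. Origin under its centre.
- tin: Bystander: tin, 60 mm diameter, 95 mm tall. Origin under its centre.
- jar_shut: Bystander: closed jar, 66 mm diameter, 100 mm tall, nearer the robot. Origin under its centre.

How it is judged:
On the way, in this order (a step that is already met when the one before it is completed fails the run):
1. the jar, its lid still high, stands in the nest of the pulled-out slide (horizontal distance between jar_mid and nest below 0.005 m and z of jar_mid in the frame of nest below 0.033 m and angle between jar_mid's own z axis and vertical below 0.08 rad and value of joint lid below 0.002 m), for 0.2 s.
2. the slide is fully home with the jar in it, its lid still high (value of joint carriage below 0.003 m and horizontal distance between jar_mid and nest below 0.005 m and value of joint lid below 0.002 m), for 0.2 s.
3. the plunger has pushed the lid home (value of joint lid above 0.005 m and value of joint plunger above 0.01 m), for 0.1 s.
At the end, for the whole second after the job is handed in: The lid is at least 5 of its 6 mm down, the plunger is up again (within 3 mm), the slide is home (within 4 mm), and the jar stands upright (within 0.08 rad) on the nest floor, within 5 mm of its centre (value of joint lid above 0.005 m and value of joint plunger below 0.003 m and value of joint carriage below 0.004 m and horizontal distance between jar_mid and nest below 0.005 m and z of jar_mid in the frame of nest below 0.033 m and angle between jar_mid's own z axis and vertical below 0.08 rad); the robot touches nothing.
It fails at once if the knob is pressed with more than 28 N (contact force between knob and anything else above 28 N).
It fails at once if the lid is pressed down before the slide is home (value of joint lid above 0.003 m and value of joint carriage above 0.01 m).
It fails at once if another jar or the tin is pushed more than 30 mm or tipped over (distance of any of jar_tall, tin, jar_shut from where it was at the start of the episode above 0.03 m or angle between any of jar_tall, tin, jar_shut's own z axis and vertical above 0.5 rad).
It also fails if it takes over 72 s, if anything falls off the work surface, if the arm or the gripper's body presses on something with over 40 N, if the wrist force passes 120 N, or if a joint passes its speed limit or range.

### The arm

A 6-joint arm with a two-finger parallel gripper is mounted at the origin on the work surface. World frame = base frame: x ahead of the robot, y to its left, z up, the work surface at z = 0. Lengths are in m, angles in rad, forces in N, time in s.
With the tool pointing down it reaches from about 0.35 to 0.775 m from the base axis. Payload 5.5 kg.
Tool frame: the origin (TCP) lies midway between the tips of the shut fingers; the grasp point (between the pads) lies 19 mm behind it; z points along the fingers, y is the line along which they close (so a half turn about z gives the same grasp; the last joint's range is limited). The gripper opens to 85 mm and grips with 20 to 120 N. Pads are 22 mm wide; open, the fingers measure 114 mm over their backs; the gripper's body (76 mm by 85 mm) begins 54 mm behind the grasp point. The pads swing forward as they close: fully open they stand 13 mm farther back than shut.
Start: joints at [-1.258, 0.313, 0.046, 1.304, 0, 1.431], TCP at [0.252, -0.517, 0.231] pointing down, gripper open.
Joint ranges: [-2.76, 2.76], [-0.86, 1.69], [-1.03, 1.26], [-2.2, 2.34], [-1.47, 1.5], [-3.14, 3.14]. Speed limits (rad/s): [2.57, 2.57, 3.14, 3.14, 3.14, 3.14].

### API

Orientations are given as a unit quaternion [w, x, y, z].
In Python, from workcell import env gives the robot as it stands.
- The arm moves only by the tool move_arm, never from a script. Its argument "targets" is a list of rows, each a list of 3 entries, a list of its own where there are three numbers: the shift along the tool's x, y, z in mm, then the turn, a rotation vector about the tool's x, y, z in units of 10 degrees (1.0 is 10 degrees), then the closure, from -1 (fully open) to 1 (shut). In form: [[[dx, dy, dz], [ax, ay, az], gripper], ...]. A call has 1 to 5 rows; each row is the pose to reach, as a shift and turn from the pose commanded when the call began, along the tool's axes at that moment; what a row does not reach only later rows make up. A row lasts 1/8 s, in which the tool goes at most 62.5 mm and 10.7 degrees, less where a joint would pass 70% of its speed; a pose out of reach is approached as far as the arm can. A call with a gripper value outside its range is refused whole. The fingers move at their own pace and stop on an object; "squeeze" is the grip in N (left out, the last holds). Time passes only in rows, so rows that repeat a pose let the fingers close. It gives the time, the measured TCP pose, the force, the opening and the grip force at its end, in the units of the state.
- env.get_state(): the state, without advancing time (a new reading comes with each control period).
- env.read_camera(name): name is "scene" or "side" or "wrist"; returns a dict with "pixels" (480x640x3 uint8, red, green, blue), "fovy" (degrees; the focal length in pixels is half the picture's height over the tangent of half this angle, whatever the lens; pixels are square), "cx", "cy" (the principal point, pixels), "extrinsics" (4x4, takes a point from world to camera coordinates); the wrist camera has in their place "mount" (4x4, takes a point from camera to tool coordinates, whose origin is the TCP and whose axes are the flange's). Camera axes: x right, y up, looking along -z (the intrinsics and any distortion apply to the point x, -y, -z); pixel columns grow to the right and rows downward; lengths in m; the calibration is good to about 2 mm. A picture is of the moment at which its call begins: read the wrist's pose just before it. There is no depth.
- env.hand_in(): hands the job in; it is judged then, once.
Trained networks look in a picture, given as the dict that the camera call returned (one of the last four; its "shot" number tells which), for a name from the list of things; names that differ only in an ending like _2 or _b are one class to them, and where a whole thing is asked for, a point or a joint stands for the part that bears it (a point fixed in the world has none). Each returns a list of dicts, best first, with "confidence" (0 to 1); they miss things now and then, are a little off and sometimes report something else, mostly with a low value. They report only what shows in the picture. A call takes as long as a camera call.
- env.spot_in(thing, picture): "centre" ([x, y, z] in m, in world coordinates, good to about 4 mm: the middle of the surface that is visible of it).
- env.regions_of(thing, picture): "mask" (480x640 bool, what is visible of it).
- env.landmark_of(thing, picture): "centre" ([x, y, z] in m, in world coordinates, good to about 4 mm: a listed point, or the origin of a listed thing).
The state is a dict: "clock": time; "joint_pos": joint angles; "qvel": joint speeds; "tau": joint torques, N m; "tcp_pos": TCP position; "orientation": TCP orientation; "wrist_force": force on the tool from outside, world axes, zero at the start; "ft_torque": the same for the moment, N m; "finger_gap": finger opening in m; "grip_force": force on a finger pad.
Only numpy, scipy, OpenCV 4.12 (cv2) and the standard library are available. Lean on these libraries where they do the work, as an engineer would, in place of code of your own. Each camera call takes 0.05 s, during which the arm holds its last target. There are 200 camera calls.

## Working session

There is one attempt and no reset: what is moved stays moved. The work goes in short steps, Python scripts to look and compute and a tool call to move; the robot and the scene stay as the last step left them, time stands still between calls to the robot, and variables do not carry over. Pictures are saved under pics/ and viewed, at most 10 in all, crops included, and the job is handed in when it is done.

Besides the shell and the picture viewer there is one more tool, called after "Request:" as name(argument=value, ...), one argument or row to a line, values as JSON. move_arm: Moves the arm, as the interface text tells. Its arguments: {"type":"object","properties":{"targets":{"type":"array","items":{"type":"array"}},"squeeze":{"type":"number"}},"required":["targets"]}

```bash
ls; mkdir -p pics
cat > h.py <<'E'
import numpy as np, cv2
from workcell import env
from scipy.spatial.transform import Rotation as R
def show(p,n): cv2.imwrite('pics/'+n,cv2.cvtColor(p['pixels'],cv2.COLOR_RGB2BGR))
def tool():
    s=env.get_state(); q=s['orientation']; return np.array(s['tcp_pos']),R.from_quat([q[1],q[2],q[3],q[0]])
def shift(target):
    p,r=tool(); return np.round(r.inv().apply(np.array(target)-p)*1000,1)
E
python3 - <<'E'
from h import *
s=env.get_state(); print(s['clock'],s['tcp_pos'],s['orientation'],s['finger_gap'],s['wrist_force'])
pr,r=tool(); print(r.as_matrix().round(3))
for c in ['scene','side','wrist']:
    p=env.read_camera(c); show(p,c+'0.png')
    print(c,p['fovy'],p['cx'],p['cy'],[k for k in p])
    for t in ['jar_mid','lid_top','nest','push_plate','press','knob_top','jar_tall','tin','jar_shut']:
        l=env.landmark_of(t,p)
        print(t,[(np.round(d['centre'],4).tolist(),round(d['confidence'],2)) for d in l[:2]])
E
```

```text
pics
0.0 [ 0.25138804 -0.51655649  0.23039485] [-9.27031852e-04  9.74481058e-01  2.24467821e-01 -7.00037903e-05] 0.08536562574859637 [ 0.65763403  0.06471189 -0.16577433]
[[ 0.899  0.437 -0.001]
 [ 0.437 -0.899  0.002]
 [ 0.    -0.002 -1.   ]]
scene 52.951639667546516 315.01179605363455 247.39275915728192 ['pixels', 'fovy', 'cx', 'cy', 'extrinsics', 'shot']
jar_mid [([0.6125, 0.2899, 0.0288], 0.77)]
lid_top [([0.6064, 0.2865, 0.0645], 0.62)]
nest [([0.5354, 0.0045, 0.029], 0.67)]
push_plate [([0.5284, 0.1046, 0.0768], 0.73)]
press [([0.5455, -0.1159, 0.0002], 0.73)]
knob_top [([0.5404, -0.1132, 0.2555], 0.82)]
jar_tall [([0.4793, 0.2862, 0.0001], 0.85)]
tin [([0.5249, -0.3526, 0.0001], 0.97)]
jar_shut []
side 49.92243936604435 318.01329630884584 237.95567256505663 ['pixels', 'fovy', 'cx', 'cy', 'extrinsics', 'shot']
jar_mid [([0.6081, 0.289, 0.0287], 0.94), ([0.5415, -0.1159, -0.0003], 0.28)]
lid_top [([0.6078, 0.2926, 0.0664], 0.64)]
nest [([0.5386, 0.0039, 0.0271], 0.55)]
push_plate [([0.5292, 0.1108, 0.0795], 0.85)]
press [([0.5457, -0.1145, -0.0031], 0.66)]
knob_top [([0.5399, -0.1122, 0.2513], 0.93)]
jar_tall [([0.4804, 0.2894, -0.001], 0.85)]
tin [([0.5262, -0.3483, 0.0024], 0.83)]
jar_shut [([0.3681, -0.2965, -0.0025], 0.69)]
wrist 70.98252581623734 323.7271077996381 241.26579139817363 ['pixels', 'fovy', 'cx', 'cy', 'mount', 'shot']
jar_mid []
lid_top []
nest []
push_plate []
press []
knob_top []
jar_tall []
tin []
jar_shut []
```

View pics/scene0.png

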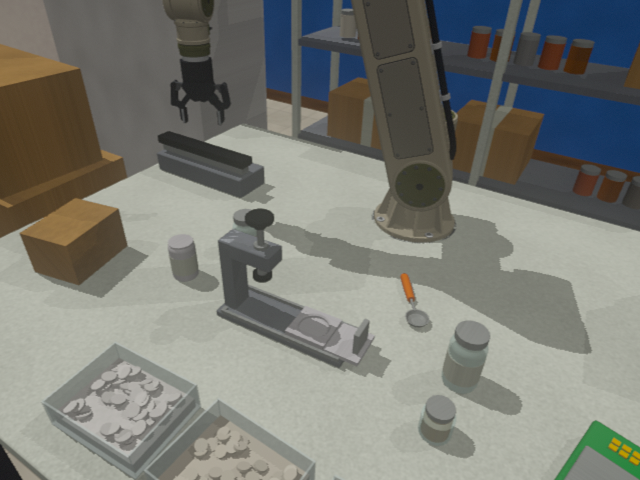

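View pics/side0.png

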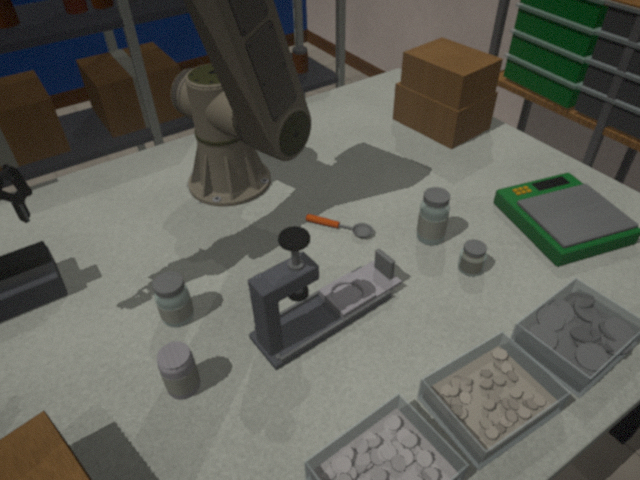

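The squat jar is at scene pixel (438,418), beside the tall jar (466,356). The slide nest is at (315,328), with its push plate at (362,340). The network positions agree with this, so I'll start moving.

Request:
move_arm(
  targets=[
    [[30,-25,-40],[0,0,-1],-1],
    [[70,-60,-75],[0,0,-2],-1],
    [[110,-95,-105],[0,0,-3],-1],
    [[150,-130,-120],[0,0,-4],-1],
    [[190,-160,-120],[0,0,-5],-1],
  ],
)

```text
clock: 2.12
tcp_pos: [0.3532, -0.2889, 0.3531]
orientation: [0.002, 0.787, 0.617, 0.0]
wrist_force: [-0.1, -0.1, -0.9]
finger_gap: 0.0851
grip_force: 0.0
```

Run:
```python
from h import *
p,r=tool(); print(p,r.as_matrix().round(3)); print(shift([.60,.27,.3]), env.get_state()['joint_pos'])
```

```text
[ 0.35317432 -0.28893643  0.35313227] [[ 0.238  0.971  0.002]
 [ 0.971 -0.238 -0.003]
 [-0.002  0.003 -1.   ]]
[601.7 106.8  52.2] [-8.61981600e-01  7.07142918e-02  4.10385577e-02  1.53741985e+00
  9.30801885e-05  9.48717049e-01]
```

Request:
move_arm(
  targets=[
    [[60,10,0],[0,0,-0.5],-1],
    [[120,20,0],[0,0,-1],-1],
    [[180,30,0],[0,0,-1.7],-1],
    [[240,40,0],[0,0,-1.7],-1],
    [[300,50,0],[0,0,-1.7],-1],
  ],
)

```text
clock: 2.75
tcp_pos: [0.4743, -0.0093, 0.3516]
orientation: [0.001, 0.689, 0.725, 0.0]
wrist_force: [1.0, -0.5, -0.4]
finger_gap: 0.0855
grip_force: 0.0
```

Request:
move_arm(
  targets=[
    [[60,20,10],[0,0,0],-1],
    [[120,45,20],[0,0,0],-1],
    [[175,70,35],[0,0,0],-1],
    [[230,100,50],[0,0,0],-1],
    [[270,130,60],[0,0,0],-1],
  ],
)

```text
clock: 3.38
tcp_pos: [0.59, 0.2675, 0.2909]
orientation: [0.0, 0.688, 0.725, 0.0]
wrist_force: [1.2, -0.3, 1.4]
finger_gap: 0.0854
grip_force: 0.0
```

```bash
cat > look.py <<'E'
from h import *
import sys
s,r=tool(); p=env.read_camera('wrist'); 
if sys.argv[1]!='-': show(p,sys.argv[1])
print(s.round(4), r.as_matrix().round(3).tolist())
for t in sys.argv[2:]:
    print(t,[(np.round(d['centre'],4).tolist(),round(d['confidence'],2)) for d in env.landmark_of(t,p)[:2]])
E
python3 look.py w1.png jar_mid lid_top jar_tall
python3 - <<'E'
from h import *
p=env.read_camera('wrist'); print(p['mount'].round(3)); s=env.get_state(); print(s['clock'],s['joint_pos'].round(2))
E
```

```text
[0.59   0.2675 0.2909] [[-0.053, 0.999, 0.0], [0.999, 0.053, -0.0], [-0.0, 0.0, -1.0]]
jar_mid []
lid_top [([0.6068, 0.2854, 0.0645], 0.69)]
jar_tall [([0.4773, 0.2857, -0.003], 0.61)]
[[-0.001  0.948  0.317  0.082]
 [ 1.     0.     0.001 -0.001]
 [ 0.001  0.317 -0.948 -0.143]
 [ 0.     0.     0.     1.   ]]
3.625 [ 0.3   0.46  0.41  1.52 -0.    1.82]
```

View pics/w1.png

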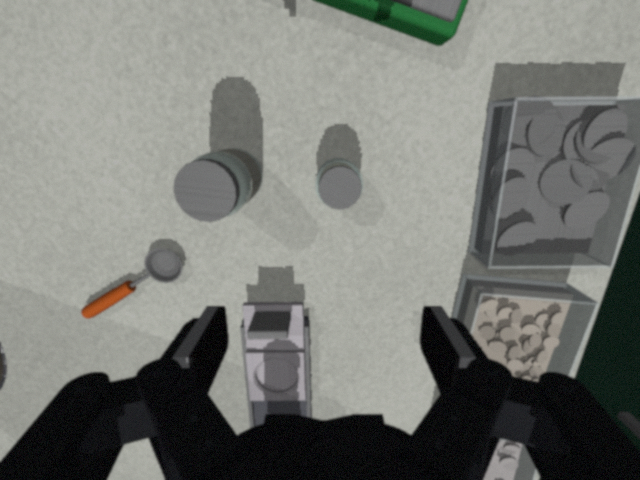

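The wrist picture shows the jar's lid centred near (340,187), the tall jar at (212,188), and the push plate and nest at about (273,315) and (278,373). I'll triangulate the lid from these pixels.

```bash
cat >> h.py <<'E'
def ray(p,u,v,z,pose=None):
    f=240/np.tan(np.radians(p['fovy']/2))
    d=np.array([(u-p['cx'])/f,-(v-p['cy'])/f,-1])
    if 'mount' in p:
        T=np.eye(4); T[:3,3]=pose[0]; T[:3,:3]=pose[1].as_matrix(); M=T@np.array(p['mount'])
    else: M=np.linalg.inv(p['extrinsics'])
    o=M[:3,3]; d=M[:3,:3]@d
    return o+d*(z-o[2])/d[2]
E
python3 - <<'E'
from h import *
ps=tool(); p=env.read_camera('wrist')
print(ray(p,340,187,.066,ps))
for t in ['lid_top','jar_mid','nest','push_plate']:
  for d in env.regions_of(t,p)[:1]:
    v,u=np.nonzero(d['mask']); print(t,d['confidence'],u.min(),u.max(),v.min(),v.max(),u.mean(),v.mean())
  print([(x['centre'],x['confidence']) for x in env.landmark_of(t,p)[:1]])
for c in ['scene','side']:
  p=env.read_camera(c)
  for t in ['lid_top','jar_mid']:
    print(c,t,[(np.round(x['centre'],4),x['confidence']) for x in env.landmark_of(t,p)[:1]])
E
```

```text
[0.60409055 0.28742005 0.066     ]
lid_top 0.93 319 362 163 207 340.2602179836512 184.78950953678475
[([0.609, 0.2874, 0.0655], 0.75)]
jar_mid 0.75 316 363 156 206 339.15686274509807 181.16924664602683
[([0.6066, 0.2933, 0.0342], 0.58)]
nest 0.95 243 306 300 399 275.5257142857143 348.68103896103895
[([0.5318, 0.008, 0.0238], 0.77)]
push_plate 0.69 243 306 300 399 275.5129317826766 348.64815136261063
[([0.5271, 0.1037, 0.077], 0.87)]
scene lid_top [(array([0.6071, 0.2892, 0.0633]), 0.87)]
scene jar_mid [(array([0.6097, 0.2868, 0.0259]), 0.95)]
side lid_top [(array([0.6067, 0.2935, 0.0629]), 0.55)]
side jar_mid [(array([0.6098, 0.2868, 0.0292]), 0.84)]
```

Request:
move_arm(
  targets=[
    [[20,18,50],[0,0,0],-1],
    [[20,18,105],[0,0,0],-1],
    [[20,18,160],[0,0,0],-1],
    [[20,18,200],[0,0,0],-1],
    [[20,18,200],[0,0,0],-1],
  ],
)

```text
clock: 5.0
tcp_pos: [0.6036, 0.2851, 0.0872]
orientation: [-0.002, 0.689, 0.725, -0.004]
wrist_force: [-0.1, 0.8, 0.2]
finger_gap: 0.0852
grip_force: 0.0
```

```bash
python3 look.py w2.png jar_mid lid_top
python3 - <<'E'
from h import *
ps=tool(); p=env.read_camera('wrist')
for t in ['lid_top','jar_mid']:
  for d in env.regions_of(t,p)[:1]:
    v,u=np.nonzero(d['mask']); print(t,d['confidence'],u.min(),u.max(),v.min(),v.max(),ray(p,(u.min()+u.max())/2,(v.min()+v.max())/2,.066,ps))
E
```

```text
[0.6036 0.2851 0.0872] [[-0.051, 0.999, -0.008], [0.999, 0.051, -0.003], [-0.002, -0.008, -1.0]]
jar_mid []
lid_top [([0.6038, 0.2865, 0.0637], 0.83)]
lid_top 0.68 279 363 234 317 [0.60491361 0.2916951  0.066     ]
jar_mid 0.76 275 366 206 316 [0.60422603 0.30027839 0.066     ]
```

Request:
move_arm(
  targets=[
    [[3,-2,40],[0,0,0],-1],
    [[3,-2,79],[0,0,0],-1],
    [[3,-2,79],[0,0,0],-1],
    [[3,-2,79],[0,0,0],-1],
  ],
)

```text
clock: 5.8
tcp_pos: [0.6059, 0.2893, 0.0144]
orientation: [0.001, 0.689, 0.725, 0.001]
wrist_force: [0.1, 0.3, 0.1]
finger_gap: 0.0854
grip_force: 0.0
```

Run:
```python
from h import *
p=env.read_camera('side'); cv2.imwrite('pics/s2.png',cv2.resize(cv2.cvtColor(p['pixels'][150:330,380:600],cv2.COLOR_RGB2BGR),None,fx=3,fy=3))
```

```text
(no output)
```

View pics/s2.png

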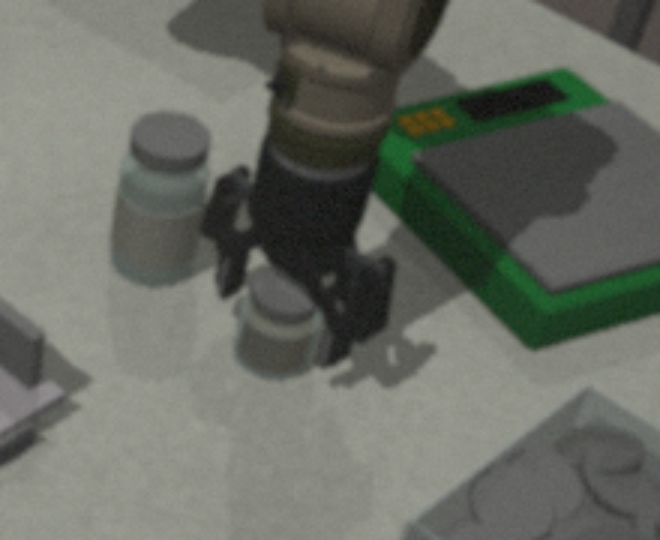

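The jar stands between the open fingers, with its lid at crop pixel (282,292). Now I'll lower a little and close.

Request:
move_arm(
  targets=[
    [[0,0,2],[0,0,0],0.2],
    [[0,0,2],[0,0,0],0.6],
    [[0,0,2],[0,0,0],1],
    [[0,0,2],[0,0,0],1],
    [[0,0,2],[0,0,0],1],
  ],
  squeeze=40,
)

```text
clock: 6.48
tcp_pos: [0.6058, 0.2892, 0.012]
orientation: [0.001, 0.689, 0.725, 0.001]
wrist_force: [-0.1, 0.2, 7.5]
finger_gap: 0.0548
grip_force: 42.9
```

```bash
python3 look.py w3.png lid_top jar_mid
python3 - <<'E'
from h import *
ps=tool(); p=env.read_camera('wrist')
for t in ['lid_top','jar_mid']:
  for d in env.regions_of(t,p)[:1]:
    v,u=np.nonzero(d['mask']); print(t,d['confidence'],u.min(),u.max(),v.min(),v.max(),ray(p,(u.min()+u.max())/2,(v.min()+v.max())/2,.066,ps))
s=env.get_state();print(s['clock'],s['finger_gap'],s['grip_force'],s['tcp_pos'],s['wrist_force'])
E
```

```text
[0.6058 0.2892 0.012 ] [[-0.051, 0.999, 0.003], [0.999, 0.051, 0.001], [0.001, 0.003, -1.0]]
lid_top [([0.6037, 0.2865, 0.063], 0.66)]
jar_mid []
lid_top 0.75 252 395 314 419 [0.60363144 0.29970536 0.066     ]
jar_mid 0.81 252 395 249 419 [0.6030257  0.31166508 0.066     ]
6.775 0.05464003973745575 42.86804263712838 [0.60575276 0.28923252 0.01199305] [0.36412401 0.29629193 5.88301665]
```

View pics/w3.png

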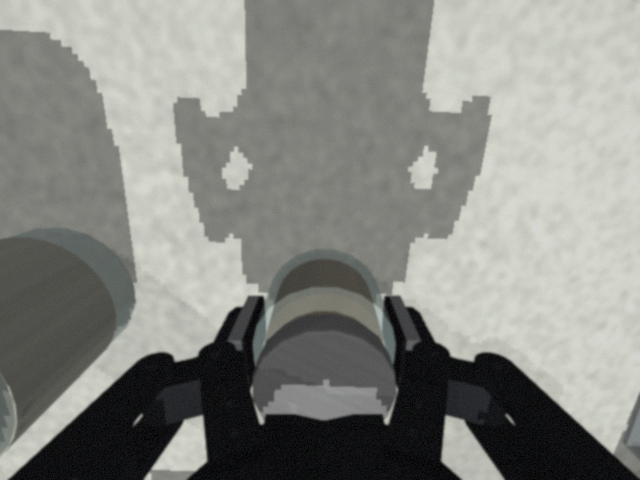

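The jar is held between the pads, with the far edge of the lid at (323,313). I'll use that edge to find where the jar sits in the hand along tool x.

Run:
```python
from h import *
ps=tool(); p=env.read_camera('wrist')
for u,v,z in [(323,313,.066),(253,380,.066),(395,380,.066),(323,250,.044)]:
    w=ray(p,u,v,z,ps); print((ps[1].inv().apply(w-ps[0])*1000).round(1))
```

```text
[ 29.9  -1.6 -54. ]
[  5.4 -24.2 -54.1]
[  5.4  21.6 -53.9]
[ 42.   -1.7 -32. ]
```

Request:
move_arm(
  targets=[
    [[0,0,-15],[0,0,0],1],
    [[0,0,-40],[0,0,0],1],
    [[0,0,-70],[0,0,0],1],
    [[0,0,-90],[0,0,0],1],
    [[0,0,-90],[0,0,0],1],
  ],
)

```text
clock: 7.45
tcp_pos: [0.6055, 0.2893, 0.1023]
orientation: [0.001, 0.689, 0.725, 0.001]
wrist_force: [-0.3, -0.4, -3.5]
finger_gap: 0.0547
grip_force: 43.7
```

Run:
```python
from h import *
print(tool()[0])
for i in range(2):
 for c in ['scene','side']:
  p=env.read_camera(c); show(p,f'{c}3.png')
  for t in ['nest','push_plate','jar_mid','lid_top','knob_top','press']:
    print(c,t,[(np.round(x['centre'],4),x['confidence']) for x in env.landmark_of(t,p)[:1]])
```

```text
[0.60552623 0.28928472 0.10233541]
scene nest [(array([0.5314, 0.0081, 0.0292]), 0.61)]
scene push_plate [(array([0.5304, 0.1046, 0.0769]), 0.92)]
scene jar_mid [(array([0.6098, 0.2893, 0.1189]), 0.94)]
scene lid_top [(array([0.6029, 0.2868, 0.1542]), 0.74)]
scene knob_top [(array([ 0.5428, -0.1108,  0.2528]), 0.76)]
scene press [(array([ 5.455e-01, -1.158e-01, -4.000e-04]), 0.83)]
side nest [(array([0.5355, 0.004 , 0.026 ]), 0.84)]
side push_plate [(array([0.5321, 0.1101, 0.0833]), 0.93)]
side jar_mid [(array([0.607 , 0.2882, 0.1133]), 0.56)]
side lid_top [(array([0.6015, 0.2923, 0.15  ]), 0.66)]
side knob_top [(array([ 0.5423, -0.1119,  0.2484]), 0.59)]
side press [(array([ 5.436e-01, -1.127e-01, -1.000e-04]), 0.67)]
scene nest [(array([0.5362, 0.0067, 0.031 ]), 0.64)]
scene push_plate [(array([0.5284, 0.103 , 0.0742]), 0.78)]
scene jar_mid [(array([0.6056, 0.2909, 0.115 ]), 0.61)]
scene lid_top [(array([0.6018, 0.2881, 0.1492]), 0.59)]
scene knob_top [(array([ 0.5427, -0.1139,  0.2549]), 0.95)]
scene press [(array([ 0.5453, -0.111 ,  0.0057]), 0.92)]
side nest [(array([0.5356, 0.0095, 0.0293]), 0.87)]
side push_plate [(array([0.5279, 0.1114, 0.0843]), 0.6)]
side jar_mid [(array([0.6048, 0.2899, 0.1169]), 0.56)]
side lid_top [(array([0.6004, 0.2909, 0.1519]), 0.58)]
side knob_top [(array([ 0.5411, -0.1121,  0.2523]), 0.92)]
side press [(array([ 5.409e-01, -1.152e-01, -4.000e-04]), 0.86)]
```

Request:
move_arm(
  targets=[
    [[-40,5,-30],[0,0,0],1],
    [[-95,10,-60],[0,0,0],1],
    [[-155,15,-78],[0,0,0],1],
    [[-210,20,-78],[0,0,0],1],
    [[-261,22,-78],[0,0,0],1],
  ],
)

```text
clock: 9.48
tcp_pos: [0.6404, 0.0273, 0.179]
orientation: [0.001, 0.689, 0.725, 0.0]
wrist_force: [1.5, 0.4, -3.7]
finger_gap: 0.0547
grip_force: 44.1
```

Request:
move_arm(
  targets=[
    [[0,0,0],[0,0,0],1],
    [[0,0,0],[0,0,0],1],
  ],
)

```text
clock: 9.72
tcp_pos: [0.6398, 0.0293, 0.1782]
orientation: [-0.0, 0.689, 0.725, 0.0]
wrist_force: [-0.3, 0.1, -3.5]
finger_gap: 0.0552
grip_force: 44.0
```

```bash
python3 look.py w4.png nest push_plate knob_top press
python3 - <<'E'
from h import *
g=cv2.imread('pics/w4.png'); cv2.imwrite('pics/w4c.png',cv2.resize(g[60:360,60:360],None,fx=2,fy=2))
E
```

```text
[0.6398 0.0293 0.1782] [[-0.051, 0.999, -0.0], [0.999, 0.051, 0.0], [0.0, -0.0, -1.0]]
nest [([0.5356, 0.0045, 0.0267], 0.9)]
push_plate [([0.5263, 0.1061, 0.0754], 0.65)]
knob_top []
press [([0.5433, -0.112, -0.0015], 0.76)]
```

View pics/w4c.png

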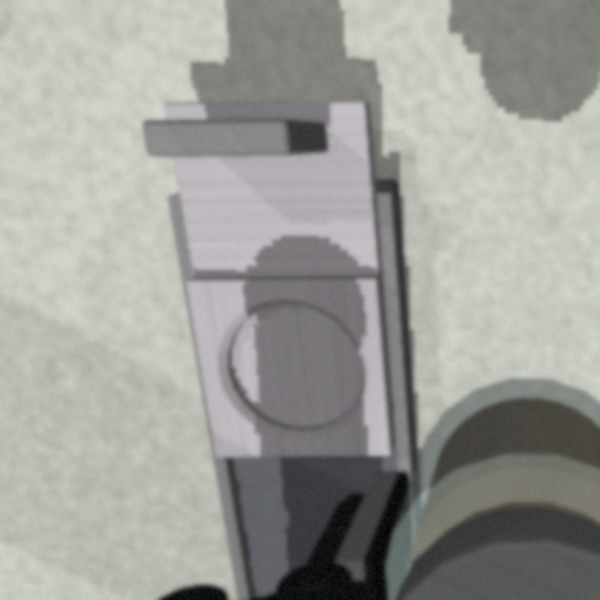

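The crop shows the nest's bore circle spanning x 231–364 and y 301–429, so its centre is about (297,365) in the crop and (208.7,242.5) in the full picture. The push plate top is at crop (145–288, 122–155).

Run:
```python
from h import *
ps=tool(); p=env.read_camera('wrist')
def c(u,v,z): return ray(p,60+u/2,60+v/2,z,ps).round(4)
print('circle',c(297.5,365,.031),c(231,365,.031),c(364,365,.031))
print('edges mid',c(293.5,365,.034))
print('slide axis edges', c(203,365,.034),c(385,365,.034),c(190,280,.034),c(379,275,.034),c(215,457,.034),c(391,455,.034))
print('plate top corners',c(145,122,.078),c(288,122,.078),c(148,156,.078),c(286,155,.078))
sc=env.read_camera('scene')
for cam in ['scene','side']:
    q=env.read_camera(cam); d=env.landmark_of('nest',q); k=env.landmark_of('knob_top',q); pl=env.landmark_of('push_plate',q)
    print(cam,[x[0]['centre'] for x in (d,k,pl) if x])
```

```text
circle [0.5345 0.0092 0.031 ] [0.5043 0.0076 0.031 ] [0.5647 0.0108 0.031 ]
edges mid [0.5337 0.0102 0.034 ]
slide axis edges [0.493 0.008 0.034] [0.5749 0.0124 0.034 ] [0.4913 0.0467 0.034 ] [0.5729 0.0532 0.034 ] [ 0.4941 -0.0379  0.034 ] [ 0.5771 -0.0324  0.034 ]
plate top corners [0.5037 0.1109 0.078 ] [0.5523 0.1134 0.078 ] [0.5033 0.0998 0.078 ] [0.5509 0.1026 0.078 ]
scene [[0.5342, 0.0081, 0.0273], [0.5429, -0.1138, 0.2561], [0.5297, 0.104, 0.0741]]
side [[0.5345, 0.0063, 0.0247], [0.5408, -0.1123, 0.2507], [0.5315, 0.1109, 0.081]]
```

Request:
move_arm(
  targets=[
    [[-6,-50,20],[0,0,0],1],
    [[-16,-105.5,50],[0,0,0],1],
    [[-16,-105.5,85],[0,0,0],1],
    [[-16,-105.5,113],[0,0,0],1],
    [[-16,-105.5,113],[0,0,0],1],
  ],
)

```text
clock: 11.1
tcp_pos: [0.5333, 0.0081, 0.0636]
orientation: [-0.002, 0.689, 0.725, -0.001]
wrist_force: [-0.4, 0.1, -3.6]
finger_gap: 0.0549
grip_force: 44.3
```

Request:
move_arm(
  targets=[
    [[0,0,4],[0,0,0],1],
    [[0,0,10],[0,0,0],1],
    [[0,0,14],[0,0,0],1],
    [[0,0,14],[0,0,0],1],
  ],
)

```text
clock: 11.6
tcp_pos: [0.5353, 0.008, 0.0511]
orientation: [-0.0, 0.689, 0.725, -0.0]
wrist_force: [-0.6, 0.4, -3.3]
finger_gap: 0.0549
grip_force: 44.4
```

Run:
```python
from h import *
p=env.read_camera('side'); cv2.imwrite('pics/s5.png',cv2.resize(cv2.cvtColor(p['pixels'][180:380,240:440],cv2.COLOR_RGB2BGR),None,fx=3,fy=3))
s=env.get_state();print(s['tcp_pos'],s['wrist_force'],shift([.5353,.0082,.038]))
```

```text
[0.53533684 0.00799203 0.05131542] [-0.81207352  0.92410084 -3.82130552] [ 0.2 -0.  13.3]
```

View pics/s5.png

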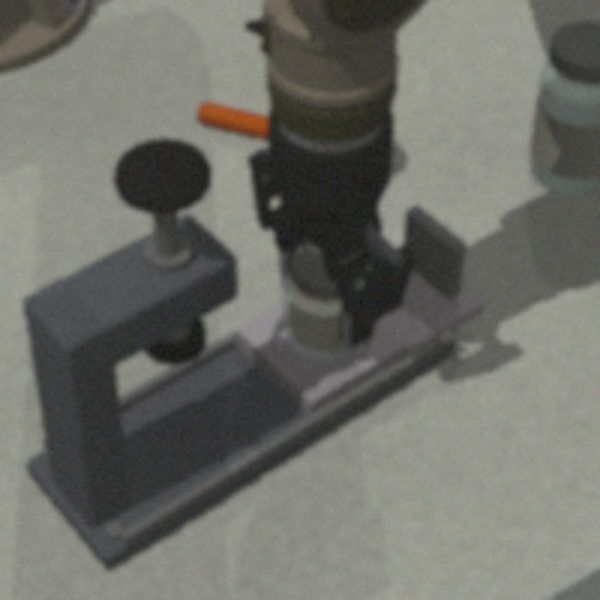

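The jar is just above the nest, at crop pixel (318,310), about 5 mm over the slide. I'll lower it gently.

Request:
move_arm(
  targets=[
    [[0,0,3],[0,0,0],1],
    [[0,0,5],[0,0,0],1],
    [[0,0,7],[0,0,0],1],
    [[0,0,9],[0,0,0],1],
    [[0,0,9],[0,0,0],1],
  ],
)

```text
clock: 12.28
tcp_pos: [0.5352, 0.008, 0.0421]
orientation: [-0.0, 0.689, 0.725, -0.0]
wrist_force: [1.1, -0.0, -4.0]
finger_gap: 0.0548
grip_force: 44.4
```

Request:
move_arm(
  targets=[
    [[0,0,1.5],[0,0,0],1],
    [[0,0,3],[0,0,0],1],
    [[0,0,4],[0,0,0],1],
    [[0,0,4],[0,0,0],1],
  ],
)

```text
clock: 12.78
tcp_pos: [0.5353, 0.0079, 0.0382]
orientation: [-0.0, 0.689, 0.725, -0.0]
wrist_force: [0.3, -0.8, -4.0]
finger_gap: 0.0552
grip_force: 44.4
```

Request:
move_arm(
  targets=[
    [[0,0,0.5],[0,0,0],1],
    [[0,0,1],[0,0,0],1],
    [[0,0,1.5],[0,0,0],1],
    [[0,0,1.5],[0,0,0],1],
  ],
)

```text
clock: 13.28
tcp_pos: [0.5355, 0.0079, 0.038]
orientation: [0.0, 0.689, 0.725, 0.0]
wrist_force: [-4.3, -0.5, 6.8]
finger_gap: 0.0545
grip_force: 45.6
```

Floor contact. I'll release slowly and go straight up.

Request:
move_arm(
  targets=[
    [[0,0,-0.5],[0,0,0],0.3],
    [[0,0,-0.5],[0,0,0],0],
    [[0,0,-1],[0,0,0],-0.4],
    [[0,0,-1],[0,0,0],-1],
    [[0,0,-1],[0,0,0],-1],
  ],
)

```text
clock: 13.9
tcp_pos: [0.5356, 0.0079, 0.0377]
orientation: [0.0, 0.689, 0.725, 0.0]
wrist_force: [0.0, -0.2, 0.2]
finger_gap: 0.0853
grip_force: 0.0
```

Request:
move_arm(
  targets=[
    [[0,0,-30],[0,0,0],-1],
    [[0,0,-80],[0,0,0],-1],
    [[0,0,-130],[0,0,0],-1],
    [[50,0,-150],[0,0,0],-1],
    [[100,0,-150],[0,0,0],-1],
  ],
)

```text
clock: 14.52
tcp_pos: [0.5321, 0.1084, 0.1903]
orientation: [0.002, 0.689, 0.724, 0.002]
wrist_force: [0.7, 0.6, -0.5]
finger_gap: 0.0854
grip_force: 0.0
```

Request:
move_arm(
  targets=[
    [[50,0,0],[0,0,0],0.5],
    [[85,0,0],[0,0,0],1],
    [[85,0,0],[0,0,0],1],
  ],
)

```text
clock: 14.9
tcp_pos: [0.5255, 0.195, 0.1875]
orientation: [-0.0, 0.687, 0.726, 0.0]
wrist_force: [0.6, -0.8, 0.7]
finger_gap: 0.0321
grip_force: 0.0
```

```bash
python3 look.py w6.png nest push_plate jar_mid lid_top
python3 - <<'E'
from h import *
for c in ['scene','side']:
  p=env.read_camera(c); print(c,[(t,np.round(x['centre'],4)) for t in ['jar_mid','lid_top','nest','push_plate'] for x in env.landmark_of(t,p)[:1]])
g=p['pixels'][180:380,240:440]; cv2.imwrite('pics/s6.png',np.hstack([cv2.resize(cv2.cvtColor(g,cv2.COLOR_RGB2BGR),(400,400)),cv2.resize(cv2.imread('pics/w6.png')[130:480,100:450],(400,400))]))
print(env.get_state()['tcp_pos'])
E
```

```text
[0.5255 0.195  0.1875] [[-0.055, 0.998, -0.0], [0.998, 0.055, 0.0], [0.0, 0.0, -1.0]]
nest []
push_plate [([0.5257, 0.1044, 0.0789], 0.86)]
jar_mid [([0.5378, 0.0079, 0.0612], 0.85)]
lid_top []
scene [('jar_mid', array([0.5372, 0.0084, 0.0544])), ('lid_top', array([0.5358, 0.0061, 0.0894])), ('nest', array([0.5345, 0.0058, 0.0297])), ('push_plate', array([0.5259, 0.1054, 0.074 ]))]
side [('jar_mid', array([0.5366, 0.0057, 0.0562])), ('lid_top', array([0.5355, 0.0098, 0.0891])), ('nest', array([0.5367, 0.0062, 0.0248])), ('push_plate', array([0.5275, 0.109 , 0.083 ]))]
[0.52592381 0.19261918 0.18780184]
```

View pics/s6.png

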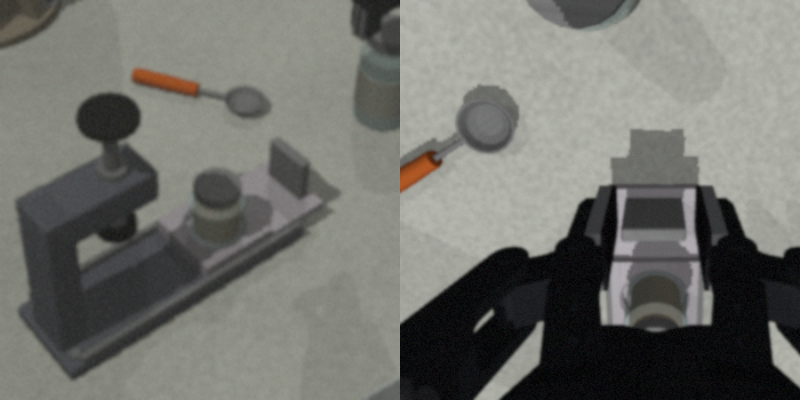

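The jar is seated upright in the nest, at left-half pixel (217,205), with the push plate clear. Next I'll lower the closed fingers behind the plate.

Request:
move_arm(
  targets=[
    [[-10,0,45],[0,0,0],1],
    [[-25,0,95],[0,0,0],1],
    [[-25,0,135],[0,0,0],1],
    [[-35,0,135],[0,0,0],1],
    [[-45,0,135],[0,0,0],1],
  ],
)

```text
clock: 16.27
tcp_pos: [0.5292, 0.1473, 0.0541]
orientation: [0.001, 0.689, 0.725, 0.001]
wrist_force: [1.2, -0.3, -0.0]
finger_gap: -0.0003
grip_force: 0.0
```

Request:
move_arm(
  targets=[
    [[-10,0,0],[0,0,0],1],
    [[-20,0,0],[0,0,0],1],
    [[-30,0,0],[0,0,0],1],
    [[-40,0,0],[0,0,0],1],
    [[-50,0,0],[0,0,0],1],
  ],
)

```text
clock: 16.9
tcp_pos: [0.5315, 0.0975, 0.0532]
orientation: [0.0, 0.689, 0.725, 0.001]
wrist_force: [1.6, 2.7, 2.1]
finger_gap: 0.0002
grip_force: 1.5
```

Request:
move_arm(
  targets=[
    [[-12,0,0],[0,0,0],1],
    [[-24,0,0],[0,0,0],1],
    [[-36,0,0],[0,0,0],1],
    [[-48,0,0],[0,0,0],1],
    [[-60,0,0],[0,0,0],1],
  ],
)

```text
clock: 17.52
tcp_pos: [0.5339, 0.0371, 0.0527]
orientation: [-0.0, 0.689, 0.725, -0.0]
wrist_force: [2.2, 3.5, 0.1]
finger_gap: 0.0002
grip_force: 1.5
```

Request:
move_arm(
  targets=[
    [[-5,0,0],[0,0,0],1],
    [[-10,0,0],[0,0,0],1],
    [[-15,0,0],[0,0,0],1],
    [[-20,0,0],[0,0,0],1],
  ],
)

```text
clock: 18.02
tcp_pos: [0.5346, 0.0179, 0.0526]
orientation: [-0.0, 0.689, 0.725, -0.0]
wrist_force: [1.6, 2.6, -1.0]
finger_gap: -0.0001
grip_force: 1.4
```

Run:
```python
from h import *
s=env.get_state();print(s['clock'],s['tcp_pos'],s['wrist_force'])
for c in ['scene','side']:
  p=env.read_camera(c); print(c,[(t,np.round(x['centre'],4)) for t in ['jar_mid','lid_top','push_plate','press','knob_top'] for x in env.landmark_of(t,p)[:1]])
```

```text
18.025 [0.53461431 0.0178639  0.05261639] [ 1.60273    2.6044171 -0.9988876]
scene [('jar_mid', array([ 0.5421, -0.0989,  0.0536])), ('lid_top', array([ 0.5409, -0.0975,  0.0882])), ('push_plate', array([ 0.5348, -0.0029,  0.0757])), ('press', array([ 0.5423, -0.113 ,  0.0032])), ('knob_top', array([ 0.542 , -0.1113,  0.255 ]))]
side [('jar_mid', array([ 0.5451, -0.0976,  0.056 ])), ('lid_top', array([ 0.5399, -0.0952,  0.0933])), ('push_plate', array([0.5331, 0.0035, 0.0816])), ('press', array([ 0.5415, -0.1146, -0.0023])), ('knob_top', array([ 0.5401, -0.111 ,  0.2522]))]
```

About 14 mm remains. I'll push on gently and watch the force.

Request:
move_arm(
  targets=[
    [[-4,0,0],[0,0,0],1],
    [[-7,0,0],[0,0,0],1],
    [[-9,0,0],[0,0,0],1],
    [[-11,0,0],[0,0,0],1],
    [[-12,0,0],[0,0,0],1],
  ],
)

```text
clock: 19.25
tcp_pos: [0.5355, 0.0058, 0.0528]
orientation: [0.0, 0.689, 0.725, 0.0]
wrist_force: [-0.1, 2.0, -0.2]
finger_gap: -0.0001
grip_force: 1.3
```

Request:
move_arm(
  targets=[
    [[-1,0,0],[0,0,0],1],
    [[-2,0,0],[0,0,0],1],
    [[-2,0,0],[0,0,0],1],
  ],
)

```text
clock: 19.62
tcp_pos: [0.5355, 0.0048, 0.0528]
orientation: [-0.001, 0.688, 0.725, 0.001]
wrist_force: [0.2, 5.2, 1.0]
finger_gap: -0.0001
grip_force: 2.8
```

Request:
move_arm(
  targets=[
    [[-1,0,0],[0,0,0],1],
    [[-2,0,0],[0,0,0],1],
    [[-2,0,0],[0,0,0],1],
  ],
)

```text
clock: 20.0
tcp_pos: [0.5355, 0.0048, 0.0529]
orientation: [-0.002, 0.688, 0.726, 0.002]
wrist_force: [-0.1, 12.5, 1.1]
finger_gap: 0.0001
grip_force: 6.2
```

The slide is against its stop: force rose to 12.5 N with no movement. I'll back off and rise.

Request:
move_arm(
  targets=[
    [[15,0,0],[0,0,0],1],
    [[40,0,-20],[0,0,0],1],
    [[60,0,-75],[0,0,0],1],
    [[60,0,-135],[0,0,0],1],
    [[60,0,-195],[0,0,0],1],
  ],
)

```text
clock: 20.62
tcp_pos: [0.5323, 0.062, 0.2496]
orientation: [0.001, 0.689, 0.725, -0.001]
wrist_force: [0.7, -1.0, -0.5]
finger_gap: -0.0002
grip_force: 0.0
```

Request:
move_arm(
  targets=[
    [[0,0,-55],[0,0,0],1],
    [[-10,0,-75],[0,0,0],1],
    [[-30,0,-75],[0,0,0],1],
    [[-30,0,-75],[0,0,0],1],
  ],
)

```text
clock: 21.12
tcp_pos: [0.5338, 0.0304, 0.3213]
orientation: [-0.0, 0.69, 0.724, -0.001]
wrist_force: [0.1, 0.2, -0.1]
finger_gap: -0.0
grip_force: 0.0
```

```bash
python3 look.py - knob_top press
python3 - <<'E'
from h import *
for c in ['scene','side']:
  p=env.read_camera(c); print(c,[(t,np.round(x['centre'],4)) for t in ['jar_mid','lid_top','push_plate','press','knob_top'] for x in env.landmark_of(t,p)[:1]])
g=p['pixels'][180:380,240:440]; cv2.imwrite('pics/s7.png',cv2.resize(cv2.cvtColor(g,cv2.COLOR_RGB2BGR),(600,600)))
print(env.get_state()['clock'],shift([.5417,-.112,.275]))
E
```

```text
[0.5338 0.0304 0.3213] [[-0.049, 0.999, -0.002], [0.999, 0.049, -0.001], [-0.001, -0.002, -1.0]]
knob_top [([0.5428, -0.1111, 0.2543], 0.66)]
press [([0.5425, -0.1132, 0.0023], 0.65)]
scene [('lid_top', array([ 0.545 , -0.1113,  0.0908])), ('push_plate', array([ 0.5362, -0.0113,  0.0778])), ('press', array([ 5.442e-01, -1.187e-01,  5.000e-04])), ('knob_top', array([ 0.5438, -0.1129,  0.2567]))]
side [('jar_mid', array([ 0.5433, -0.1087,  0.0563])), ('lid_top', array([ 0.5424, -0.1072,  0.0886])), ('push_plate', array([ 0.5365, -0.0074,  0.0807])), ('press', array([ 0.5427, -0.1143, -0.0044])), ('knob_top', array([ 0.538 , -0.1112,  0.2502]))]
21.875 [-1.442e+02  1.000e-01  4.780e+01]
```

View pics/s7.png

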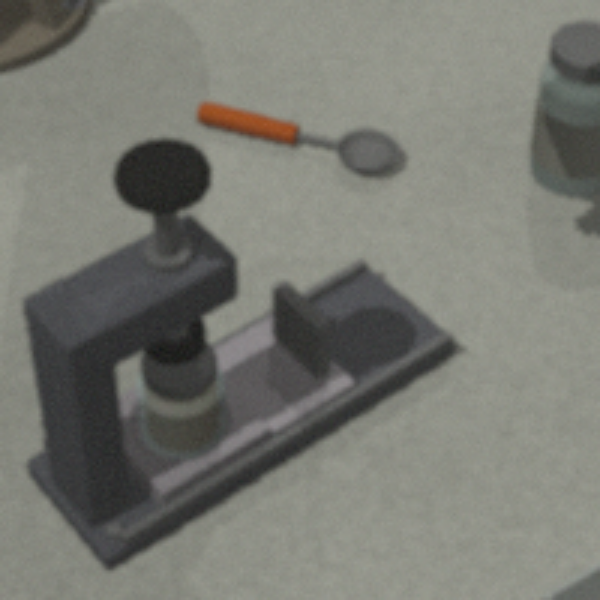

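The jar stands in the slide under the plunger foot, at crop pixel (180,400), and the knob is at (163,175). Next I'll move above the knob.

Request:
move_arm(
  targets=[
    [[-50,0,0],[0,0,0],1],
    [[-100,0,0],[0,0,0],1],
    [[-144,0,20],[0,0,0],1],
    [[-144,0,48],[0,0,0],1],
    [[-144,0,48],[0,0,0],1],
  ],
)

```text
clock: 22.5
tcp_pos: [0.5402, -0.112, 0.2727]
orientation: [-0.002, 0.689, 0.725, -0.001]
wrist_force: [0.2, 0.4, 0.7]
finger_gap: 0.0
grip_force: 0.0
```

Request:
move_arm(
  targets=[
    [[0,0,4],[0,0,0],1],
    [[0,0,8],[0,0,0],1],
    [[0,0,12],[0,0,0],1],
    [[0,0,16],[0,0,0],1],
    [[0,0,18],[0,0,0],1],
  ],
)

```text
clock: 23.12
tcp_pos: [0.5415, -0.1117, 0.2566]
orientation: [-0.0, 0.689, 0.725, -0.0]
wrist_force: [0.2, -0.1, 0.5]
finger_gap: -0.0001
grip_force: 0.0
```

Request:
move_arm(
  targets=[
    [[0,0,2],[0,0,0],1],
    [[0,0,4],[0,0,0],1],
    [[0,0,6],[0,0,0],1],
    [[0,0,8],[0,0,0],1],
    [[0,0,8],[0,0,0],1],
  ],
)

```text
clock: 23.75
tcp_pos: [0.5416, -0.1119, 0.2489]
orientation: [0.0, 0.689, 0.725, 0.0]
wrist_force: [0.0, 0.3, 3.2]
finger_gap: -0.0001
grip_force: 1.4
```

Request:
move_arm(
  targets=[
    [[0,0,1],[0,0,0],1],
    [[0,0,2],[0,0,0],1],
    [[0,0,3],[0,0,0],1],
    [[0,0,4],[0,0,0],1],
    [[0,0,4],[0,0,0],1],
  ],
)

```text
clock: 24.38
tcp_pos: [0.5416, -0.1119, 0.2447]
orientation: [0.0, 0.689, 0.725, -0.0]
wrist_force: [-0.3, -0.7, 3.0]
finger_gap: -0.0002
grip_force: 1.6
```

Request:
move_arm(
  targets=[
    [[0,0,1],[0,0,0],1],
    [[0,0,2],[0,0,0],1],
    [[0,0,3],[0,0,0],1],
    [[0,0,3],[0,0,0],1],
  ],
)

```text
clock: 24.88
tcp_pos: [0.5416, -0.1119, 0.2417]
orientation: [0.0, 0.689, 0.725, -0.0]
wrist_force: [-0.2, 0.5, 3.3]
finger_gap: -0.0003
grip_force: 1.7
```

Request:
move_arm(
  targets=[
    [[0,0,1],[0,0,0],1],
    [[0,0,2],[0,0,0],1],
    [[0,0,3],[0,0,0],1],
    [[0,0,3],[0,0,0],1],
  ],
)

```text
clock: 25.38
tcp_pos: [0.5416, -0.1119, 0.2387]
orientation: [0.0, 0.689, 0.725, -0.0]
wrist_force: [0.4, 0.4, 4.0]
finger_gap: 0.0002
grip_force: 1.8
```

Request:
move_arm(
  targets=[
    [[0,0,1],[0,0,0],1],
    [[0,0,2],[0,0,0],1],
    [[0,0,2],[0,0,0],1],
  ],
)

```text
clock: 25.75
tcp_pos: [0.5416, -0.1119, 0.2367]
orientation: [0.0, 0.689, 0.725, -0.0]
wrist_force: [-1.0, 0.4, 3.7]
finger_gap: -0.0001
grip_force: 1.9
```

Request:
move_arm(
  targets=[
    [[0,0,1],[0,0,0],1],
    [[0,0,2],[0,0,0],1],
    [[0,0,3],[0,0,0],1],
    [[0,0,3],[0,0,0],1],
  ],
)

```text
clock: 26.25
tcp_pos: [0.5416, -0.1119, 0.2349]
orientation: [0.001, 0.689, 0.725, 0.0]
wrist_force: [-2.6, 0.5, 10.1]
finger_gap: -0.0
grip_force: 4.8
```

First stop met at 10 N. I'll continue in small steps.

Request:
move_arm(
  targets=[
    [[0,0,1],[0,0,0],1],
    [[0,0,2],[0,0,0],1],
    [[0,0,2],[0,0,0],1],
  ],
)

```text
clock: 26.62
tcp_pos: [0.5417, -0.1119, 0.2337]
orientation: [0.001, 0.689, 0.725, 0.0]
wrist_force: [-4.3, 0.5, 13.5]
finger_gap: 0.0001
grip_force: 6.9
```

Request:
move_arm(
  targets=[
    [[0,0,1],[0,0,0],1],
    [[0,0,2],[0,0,0],1],
    [[0,0,2],[0,0,0],1],
  ],
)

```text
clock: 27.0
tcp_pos: [0.5417, -0.1119, 0.2321]
orientation: [0.001, 0.689, 0.725, 0.0]
wrist_force: [-3.8, 0.7, 14.3]
finger_gap: 0.0001
grip_force: 7.7
```

Request:
move_arm(
  targets=[
    [[0,0,1],[0,0,0],1],
    [[0,0,2],[0,0,0],1],
    [[0,0,2],[0,0,0],1],
  ],
)

```text
clock: 27.38
tcp_pos: [0.5417, -0.1119, 0.2301]
orientation: [0.001, 0.689, 0.725, 0.0]
wrist_force: [-4.1, 1.2, 16.3]
finger_gap: -0.0001
grip_force: 7.9
```

Request:
move_arm(
  targets=[
    [[0,0,1],[0,0,0],1],
    [[0,0,2],[0,0,0],1],
    [[0,0,2],[0,0,0],1],
  ],
)

```text
clock: 27.75
tcp_pos: [0.5417, -0.1119, 0.2281]
orientation: [0.001, 0.689, 0.725, 0.0]
wrist_force: [-4.0, 1.8, 15.9]
finger_gap: 0.0003
grip_force: 7.9
```

Request:
move_arm(
  targets=[
    [[0,0,0.5],[0,0,0],1],
    [[0,0,1],[0,0,0],1],
    [[0,0,1],[0,0,0],1],
  ],
)

```text
clock: 28.12
tcp_pos: [0.5417, -0.1119, 0.2272]
orientation: [0.001, 0.689, 0.725, 0.0]
wrist_force: [-4.7, 0.6, 15.4]
finger_gap: -0.0004
grip_force: 8.0
```

Request:
move_arm(
  targets=[
    [[0,0,0.5],[0,0,0],1],
    [[0,0,1],[0,0,0],1],
    [[0,0,1],[0,0,0],1],
  ],
)

```text
clock: 28.5
tcp_pos: [0.5417, -0.1119, 0.2265]
orientation: [0.001, 0.689, 0.725, 0.0]
wrist_force: [-5.1, 1.1, 17.1]
finger_gap: 0.0003
grip_force: 8.9
```

Request:
move_arm(
  targets=[
    [[0,0,0.5],[0,0,0],1],
    [[0,0,1],[0,0,0],1],
    [[0,0,1],[0,0,0],1],
  ],
)

```text
clock: 28.88
tcp_pos: [0.5418, -0.1119, 0.2259]
orientation: [0.002, 0.689, 0.725, 0.001]
wrist_force: [-5.6, 1.2, 19.6]
finger_gap: -0.0003
grip_force: 9.9
```

Request:
move_arm(
  targets=[
    [[0,0,0.5],[0,0,0],1],
    [[0,0,0.5],[0,0,0],1],
  ],
)

```text
clock: 29.12
tcp_pos: [0.5418, -0.112, 0.2256]
orientation: [0.002, 0.689, 0.725, 0.001]
wrist_force: [-6.5, 1.2, 20.4]
finger_gap: 0.0002
grip_force: 10.4
```

Request:
move_arm(
  targets=[
    [[0,0,0.4],[0,0,0],1],
    [[0,0,0.4],[0,0,0],1],
  ],
)

```text
clock: 29.38
tcp_pos: [0.5418, -0.112, 0.2255]
orientation: [0.002, 0.689, 0.725, 0.001]
wrist_force: [-6.2, 0.8, 22.0]
finger_gap: -0.0004
grip_force: 11.1
```

Request:
move_arm(
  targets=[
    [[0,0,-6],[0,0,0],1],
    [[0,0,-12],[0,0,0],1],
    [[0,0,-20],[0,0,0],1],
    [[0,0,-30],[0,0,0],1],
    [[0,0,-50],[0,0,0],1],
  ],
)

```text
clock: 30.0
tcp_pos: [0.5407, -0.1115, 0.2711]
orientation: [-0.002, 0.689, 0.725, -0.001]
wrist_force: [-0.3, -0.3, 0.2]
finger_gap: -0.0001
grip_force: 0.0
```

Request:
move_arm(
  targets=[
    [[30,0,-40],[0,0,0],1],
    [[80,0,-40],[0,0,0],1],
    [[130,0,-40],[0,0,0],1],
    [[130,0,-40],[0,0,0],1],
  ],
)

```text
clock: 30.5
tcp_pos: [0.534, 0.0209, 0.3117]
orientation: [-0.001, 0.687, 0.727, -0.0]
wrist_force: [0.5, 1.0, 0.2]
finger_gap: 0.0001
grip_force: 0.0
```

Run:
```python
from h import *
for c in ['scene','side']:
  p=env.read_camera(c); print(c,[(t,np.round(x['centre'],4)) for t in ['jar_mid','lid_top','push_plate','press','knob_top'] for x in env.landmark_of(t,p)[:1]])
g=p['pixels'][180:380,240:440]; cv2.imwrite('pics/s8.png',cv2.resize(cv2.cvtColor(g,cv2.COLOR_RGB2BGR),(600,600)))
s=env.get_state(); print(s['clock'],s['tcp_pos'],s['wrist_force'])
```

```text
scene [('jar_mid', array([ 0.5464, -0.1065,  0.0539])), ('lid_top', array([ 0.5389, -0.11  ,  0.0807])), ('push_plate', array([ 0.5338, -0.0149,  0.0768])), ('press', array([ 5.448e-01, -1.147e-01, -1.000e-04])), ('knob_top', array([ 0.5432, -0.1121,  0.2542]))]
side [('jar_mid', array([ 0.5458, -0.1082,  0.0541])), ('lid_top', array([ 0.5415, -0.1062,  0.086 ])), ('push_plate', array([ 0.5377, -0.0079,  0.081 ])), ('press', array([ 0.542 , -0.1156, -0.    ])), ('knob_top', array([ 0.5417, -0.1128,  0.2498]))]
31.1 [0.53486229 0.01748321 0.31183519] [ 0.59333078 -0.31615506  0.74761316]
```

View pics/s8.png

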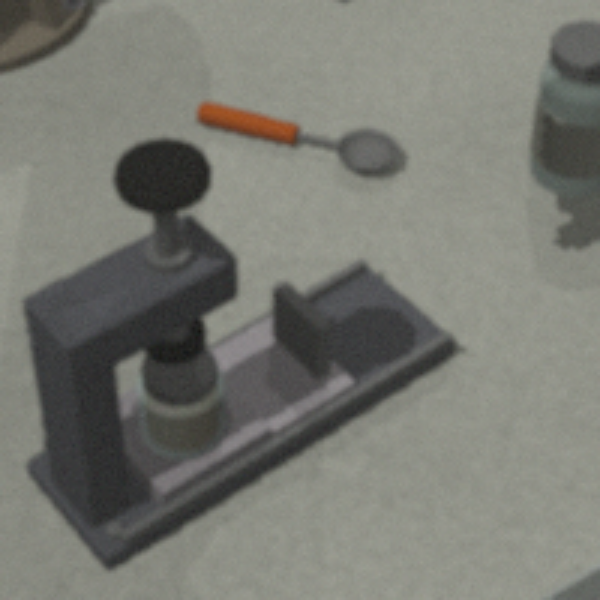

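The lid now sits lower on the jar, at crop pixel (180,380), and the knob is up again at (163,175). The slide is home and the arm is clear, so I'll hand in.

```bash
python3 -c "
from workcell import env
print(env.hand_in())"
```

```text
the job is handed in; nothing more can be done
None
```

I handed the job in with the jar in the press, the slide at its stop, the lid pressed home at about 22–23 N and the plunger up again; the hand-in returned no verdict.

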